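Set the cup holder to its gauge mark and lock it

TASK

Set the cup-holding stand for the next sample cup: press a fingertip gently on top of the knurled adjuster wheel and roll it until the sliding jaw's pointer lines up with the dark mark on the gauge block, then take the finger off and press the lock lever down flat. Move the jaw only by the wheel, grip and lift nothing, and leave the things round the stand where they are.

Things in the scene. Friction and masses are not known exactly. Their poses are not given: they have to be found in the camera images.
- cup_holder: cup-holding stand fixed to the bench: a 144 x 320 mm steel plate and over it a grey deck (top 20 mm above the bench) that carries all the rest. Origin on the bench top, half-way along the plate, under the wheel's mid-plane; y along the plate from the fixed jaw (-y end) to the lock lever (+y end), -x faces the robot, z up. From -y to +y: fixed jaw (62 mm high), sliding jaw, wheel housing (two cheeks 78 mm high, 35 mm apart, 66 mm long), lock lever
- sliding_jaw: dark steel jaw, 84 mm wide in x, 20 mm thick, top 64 mm above the bench; slides on two rods along the stand's y axis only, 70 mm at most, driven by the adjuster wheel; towards -y is closing; stays where the wheel leaves it. Axes parallel to the stand's; the origin is a reference point that travels with it
- pointer (a point): tip of the small aluminium pointer on the front (-x) side of the sliding jaw, 4 mm wide, 21 mm long, 33 mm above the bench; travels with the jaw
- mark (a point): gauge mark: centre of the dark line, 3 mm wide, running in x across the top of the small aluminium gauge block (30 x 18 mm, top 26 mm above the bench) fixed on the plate's front edge beside the deck; axes parallel to the stand's. The pointer starts 15 to 50 mm to +y of it and is lined up when both have the same position along the stand's y axis
- adjuster_wheel: knurled steel wheel, diameter 60 mm, 30 mm wide, upright between the cheeks, axle along the stand's x; origin at its centre, 49 mm to +y of the stand's origin; axes turn with it. Rolled by friction with a fingertip pressed on its top and stroked along the stand's y. Top towards -y closes the jaw: 15 mm per rad, half as far as the rim. 1 to 2 N at the rim turns it; it holds by itself
- wheel_top (a point): highest point of the wheel, 92 mm above the bench when not pressed, 14 mm above the cheeks; does not turn with the wheel. The deck stands on rubber feet: pressed from above, deck and wheel begin to give at about 3 N and sink 1 mm for each further newton, 6 mm at most (about 9 N), then stop hard; they rise again when released
- lever_pad (a point): point on the upper face of the lock lever, near its black end, 60 mm from its pivot. The lever is 74 mm long, 18 mm wide (24 mm at the end pad); pivot 89 mm to +y of the stand's origin, 56 mm above the bench; it starts rising towards +y at 44 to 50 degrees. Pressed down level, its upper face is 60 mm above the bench
- lock_lever (a joint): angle of the lock lever in rad: 0 = raised at 50 degrees (unlocked; starts between 0 and 0.1), 0.873 = pressed down level (locked, end stop). About 2 N straight down near the end presses it; it stays where it is left. It does not block the wheel
- cup: clear plastic sample cup, about 56 mm across, 51 mm high, standing behind the stand; loose bystander, to be left alone; origin at the centre of its underside
- nut: brass cup nut, about 30 mm, 13 mm high, lying on the stand's deck behind the lever; loose bystander, to be left alone; origin at the centre of its underside
- tape: roll of masking tape, 98 mm across, 24 mm high; loose bystander, to be left alone; origin at the centre of its underside
- dropper: brown dropper bottle, 37 mm across, 117 mm high; loose bystander, to be left alone; origin at the centre of its underside
- brush: flat brush, 208 mm long, 14 mm high; loose bystander, to be left alone; origin at the centre of its underside
- lid: tin lid, 72 mm across, 9 mm high; loose bystander, to be left alone; origin at the centre of its underside

How it is judged:
By the outcome, as a careful person would: the job done as asked, in the order asked, and still so for the second after the job is handed in, with the robot touching nothing.
It also fails if it takes over 48 s, if anything falls off the work surface, if the arm or the gripper's body presses on something with over 40 N, if the wrist force passes 120 N, or if a joint passes its speed limit or range.

ROBOT

A 6-joint arm with a two-finger parallel gripper is mounted at the origin on a cart in front of the work surface, level with it; the furniture and walls round the work are solid. World frame = base frame: x ahead of the robot, y to its left, z up, the work surface at z = 0. Lengths are in mm, angles in degrees, forces in N, time in s.
With the tool pointing down it reaches from about 350 to 850 mm from the base axis. Payload 8.1 kg.
Tool frame: the origin (TCP) lies between the finger pads; the fingertips stand 17 mm ahead of it and the grasp point (between the pads) lies 2 mm behind it; z points along the fingers, y is the line along which they close (so a half turn about z gives the same grasp; the last joint's range is limited). The gripper opens to 85 mm and grips with 20 to 120 N. Pads are 22 mm wide; open, the fingers measure 114 mm over their backs; the gripper's body (76 mm by 85 mm) begins 54 mm behind the grasp point. The pads swing forward as they close: fully open they stand 13 mm farther back than shut.
Start: joints at [-71.471, 7.471, 85.268, -0, 87.261, -4.893], TCP at [238.525, -550.555, 248.292] pointing down, gripper open.
Joint ranges: [-169.43, 169.43], [-51.17, 129.36], [1.28, 143.12], [-76.62, 256.62], [0, 156.53], [-152.29, 152.29]. Speed limits (degrees/s): [136.94, 136.94, 159.86, 180, 180, 180].

INTERFACE

Orientations are given as [roll, pitch, yaw] about the fixed x, y, z axes, in that order (R = Rz(yaw) Ry(pitch) Rx(roll)).
In Python, from bench import sense, snapshot, hand_in, trace, place_of gives the robot as it stands.
- The arm moves only by the shell command python3 -m handwheel 'ROWS' [FORCE]. ROWS is JSON, a list of rows, each a list of 7 numbers: the opening, from -1 (shut) to 1 (fully open), then the shift along the tool's x, y, z in cm, then the turn, a rotation vector about the tool's x, y, z in rad. A call has 1 to 12 rows; each row shifts and turns the commanded pose from where the row before left it, along the tool's axes as they then stand; what a row does not reach is not made up. A row lasts 1/12 s, in which the tool goes at most 41.7 mm and 7.16 degrees, less where a joint would pass 70% of its speed; a pose out of reach is approached as far as the arm can. A call with a gripper value outside its range is refused whole. The fingers move at their own pace and stop on an object; FORCE is the grip in N (left out, the last holds). Time passes only in rows, so rows that do not move let the fingers close. It gives the time, the measured TCP pose, the force, the opening and the grip force at its end, in the units of the state.
- sense(): the state, without advancing time (a new reading comes with each control period).
- snapshot(name): name is "side" or "top" or "wrist"; returns a dict with "image" (420x560x3 uint8, red, green, blue), "intrinsics" (3x3 intrinsics, pixels), "R" (3x3) and "t" (3): a world point X has camera coordinates R X + t. Camera axes: x right, y down, z forward; pixel columns grow to the right and rows downward; lengths in mm; the calibration is good to about 2 mm. A picture is of the moment at which its call begins. There is no depth.
- hand_in(): hands the job in; it is judged then, once.
Trained networks look in a picture, given as the dict that the camera call returned (one of the last four; its "shot" number tells which), for a name from the list of things; names that differ only in an ending like _2 or _b are one class to them, and where a whole thing is asked for, a point or a joint stands for the part that bears it (a point fixed in the world has none). Each returns a list of dicts, best first, with "conf" (0 to 1); they miss things now and then, are a little off and sometimes report something else, mostly with a low value. They report only what shows in the picture. A call takes as long as a camera call.
- trace(picture, query): "pixels" (420x560 bool, what is visible of it).
- place_of(picture, query): "location" ([x, y, z] in mm, in world coordinates, good to about 4 mm: a listed point, or the origin of a listed thing).
The state is a dict: "time": time; "joint_pos": joint angles; "qd": joint speeds; "joint_efforts": joint torques, N m; "tool_pos": TCP position; "tcp_rot": TCP orientation; "ft_force": force on the tool from outside, world axes, zero at the start; "wrist_torque": the same for the moment, N m; "finger_gap": finger opening in mm; "grip_force": force on a finger pad.
Only numpy, scipy, OpenCV 4.12 (cv2) and the standard library are available. Lean on these libraries where they do the work, as an engineer would, in place of code of your own. Each camera call takes 0.05 s, during which the arm holds its last target. There are 200 camera calls.

## Working session

There is one attempt and no reset: what is moved stays moved. The work goes in short steps, Python scripts to look and compute and a shell command to move; the robot and the scene stay as the last step left them, time stands still between calls to the robot, and variables do not carry over. Pictures are saved under pics/ and viewed, at most 10 in all, crops included, and the job is handed in when it is done.

```bash
mkdir -p pics
cat > h.py <<'E'
import numpy as np, cv2
from bench import sense, snapshot, trace, place_of
from scipy.spatial.transform import Rotation as Ro
def ray(p,uv):
    K,R,t=[np.array(p[k],float) for k in("intrinsics","R","t")]
    return -R.T@t, R.T@np.linalg.solve(K,[uv[0],uv[1],1.])
def atz(p,uv,z):
    c,d=ray(p,uv); return c+d*(z-c[2])/d[2]
def proj(p,X):
    K,R,t=[np.array(p[k],float) for k in("intrinsics","R","t")]
    q=K@(R@np.array(X,float)+t); return q[:2]/q[2]
def save(p,n): cv2.imwrite('pics/'+n,p["image"][:,:,::-1])
E
python3 - <<'E'
from h import *
s=sense(); print({k:np.round(v,2) for k,v in s.items()})
for n in("top","side"):
    p=snapshot(n); save(p,n+'1.png')
    for q in "cup_holder pointer mark wheel_top adjuster_wheel lever_pad sliding_jaw cup nut tape dropper brush lid".split():
        print(n,q,[(np.round(o["location"],0).tolist(),round(o["conf"],2)) for o in place_of(p,q)[:2]])
E
```

```text
{'time': np.float64(0.0), 'joint_pos': array([-71.47,   7.52,  85.33,  -0.  ,  87.26,  -4.89]), 'qd': array([-0.01, -0.1 ,  0.  , -0.03, -0.08,  0.01]), 'joint_efforts': array([ 0.000e+00, -5.694e+01, -5.005e+01, -0.000e+00,  2.000e-02,
        0.000e+00]), 'tool_pos': array([ 238.34, -550.07,  247.23]), 'tcp_rot': array([-1.7989e+02, -1.0000e-02,  2.3420e+01]), 'ft_force': array([-0.28, -0.13, -0.29]), 'wrist_torque': array([ 0.03, -0.03,  0.03]), 'grip_force': np.float64(0.0), 'finger_gap': np.float64(85.66)}
top cup_holder [([503.0, 76.0, -1.0], 0.86), ([496.0, 124.0, 90.0], 0.25)]
top pointer [([499.0, 122.0, 91.0], 0.57), ([444.0, 41.0, 34.0], 0.46)]
top mark [([442.0, 5.0, 28.0], 0.61)]
top wheel_top [([497.0, 126.0, 92.0], 0.82)]
top adjuster_wheel [([495.0, 121.0, 60.0], 0.75)]
top lever_pad [([485.0, 204.0, 101.0], 0.56)]
top sliding_jaw [([506.0, 70.0, 11.0], 0.73), ([485.0, 205.0, 100.0], 0.44)]
top cup [([611.0, 46.0, 2.0], 0.72)]
top nut [([502.0, 79.0, -2.0], 0.24)]
top tape [([673.0, 289.0, -2.0], 0.62)]
top dropper [([538.0, -324.0, 2.0], 0.41)]
top brush [([394.0, -437.0, 1.0], 0.88), ([612.0, 45.0, 2.0], 0.63)]
top lid [([644.0, -476.0, -0.0], 0.62)]
side cup_holder [([503.0, 76.0, 1.0], 0.86)]
side pointer [([443.0, 44.0, 33.0], 0.57)]
side mark [([435.0, 6.0, 29.0], 0.53)]
side wheel_top [([493.0, 123.0, 89.0], 0.6)]
side adjuster_wheel [([498.0, 120.0, 63.0], 0.71), ([502.0, 78.0, 1.0], 0.49)]
side lever_pad [([486.0, 201.0, 100.0], 0.46)]
side sliding_jaw [([507.0, 72.0, 10.0], 0.6)]
side cup [([614.0, 46.0, -2.0], 0.61)]
side nut [([499.0, 120.0, 60.0], 0.69), ([523.0, 216.0, 20.0], 0.61)]
side tape [([640.0, -478.0, -0.0], 0.21)]
side dropper [([535.0, -326.0, -3.0], 0.74)]
side brush [([390.0, -432.0, -4.0], 0.76)]
side lid [([642.0, -477.0, 3.0], 0.51)]
```

View pics/top1.png

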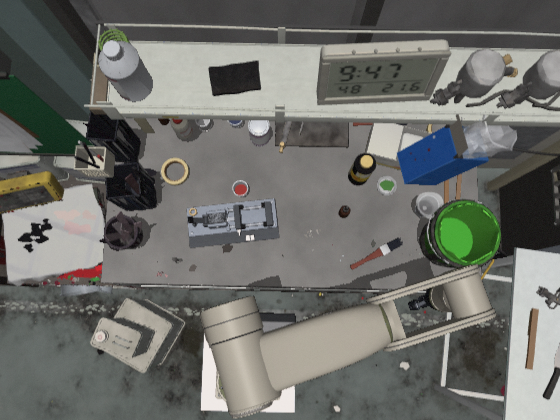

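View pics/side1.png

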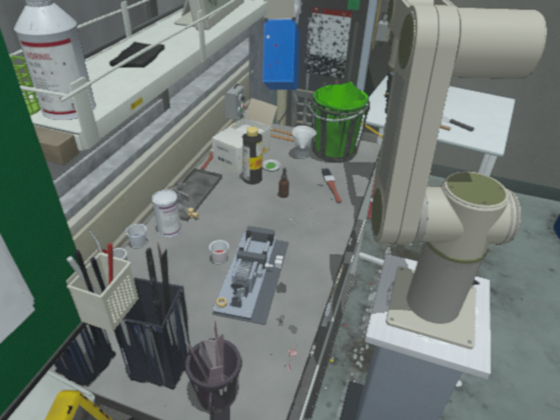

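The pictures show the stand at about top (233,220), with the wheel left of centre, the pointer side facing the robot and the lever at the left end. The nut is at side (222,302) and the cup at side (219,250). The network positions agree with a stand yaw of about 7.8°. I'll move above the stand with the gripper shut and look from close by.

```bash
python3 -m handwheel '[[-1,2.36,-2.41,0,0,0,0],[-1,2.36,-2.41,0,0,0,0],[-1,2.36,-2.41,0,0,0,0],[-1,2.36,-2.41,0,0,0,0],[-1,2.36,-2.41,0,0,0,0],[-1,2.36,-2.41,0,0,0,0],[-1,2.36,-2.41,0,0,0,0],[-1,2.36,-2.41,0,0,0,0],[-1,2.36,-2.41,0,0,0,0],[-1,2.36,-2.41,0,0,0,0],[-1,2.36,-2.41,0,0,0,0],[-1,2.36,-2.41,0,0,0,0]]' && python3 -m handwheel '[[-1,2.36,-2.41,0,0,0,0],[-1,2.36,-2.41,0,0,0,0],[-1,2.36,-2.41,0,0,0,0],[-1,2.36,-2.41,0,0,0,0],[-1,2.36,-2.41,0,0,0,0],[-1,2.36,-2.41,0,0,0,0],[-1,2.36,-2.41,0,0,0,0],[-1,2.36,-2.41,0,0,0,0],[-1,0,0,0,0,0,0.091],[-1,0,0,0,0,0,0.091],[-1,0,0,0,0,0,0.09],[-1,0,0,0,0,0,0]]'
cat > look.py <<'E'
import sys
from h import *
n=sys.argv[1]
s=sense(); print({k:np.round(s[k],2).tolist() for k in("time","tool_pos","tcp_rot","ft_force","finger_gap")})
p=snapshot("wrist"); save(p,n+'.png')
C=-np.array(p["R"]).T@p["t"]; print("cam",np.round(C),"fwd",np.round(p["R"][2],2))
for q in "cup_holder pointer mark wheel_top lever_pad nut".split():
    print(q,[(np.round(o["location"],1).tolist(),round(o["conf"],2),np.round(proj(p,o["location"])).tolist()) for o in place_of(p,q)[:2]])
E
python3 look.py w1
```

```text
time: 2.4
tool_pos: [383.7, -171.1, 248.6]
tcp_rot: [180.0, -0.0, 23.4]
ft_force: [-0.9, 0.3, -0.6]
finger_gap: 0.1
grip_force: 0.0
time: 3.4
tool_pos: [480.0, 79.7, 248.3]
tcp_rot: [180.0, 0.0, 7.6]
ft_force: [0.1, 0.5, -0.3]
finger_gap: -0.3
grip_force: 0.0
{'time': 3.4, 'tool_pos': [480.03, 79.73, 248.29], 'tcp_rot': [180.0, 0.0, 7.64], 'ft_force': [0.13, 0.5, -0.3], 'finger_gap': -0.28}
cam [562.  91. 375.] fwd [-0.32 -0.04 -0.95]
cup_holder [([500.5, 77.9, 0.9], 0.74, [285.0, 155.0]), ([493.7, 124.1, 95.2], 0.52, [234.0, 174.0])]
pointer [([442.7, 45.4, 31.6], 0.76, [307.0, 214.0])]
mark []
wheel_top [([494.3, 121.0, 93.3], 0.7, [237.0, 173.0])]
lever_pad [([484.7, 201.2, 101.5], 0.68, [142.0, 174.0]), ([501.0, 73.5, 0.9], 0.43, [289.0, 155.0])]
nut [([523.1, 215.6, 21.0], 0.74, [159.0, 120.0])]
```

View pics/w1.png

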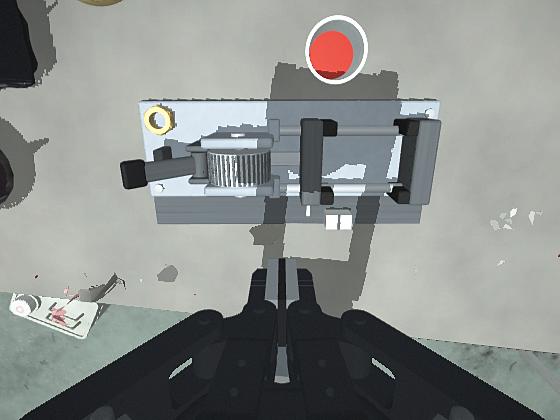

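The wrist view shows the pointer tip at about (307,213) and the mark line at about (339,219) on the white block. The wheel is at (238,168), the lever's black end at (134,173), and the nut at (159,120) is clear of it. Next I'll measure the gap and the stand's yaw.

```bash
cat > gap.py <<'E'
import sys
from h import *
# refined: dark line on gauge block, bright pointer, from the wrist picture
yaw=np.radians(7.8); ys=np.array([-np.sin(yaw),np.cos(yaw)]); xs=np.array([np.cos(yaw),np.sin(yaw)])
def gap(p,n=None,O=np.array([502.5,76.5]),mk=(-63.,-69.)):
    # O stand origin; show crop about gauge block x10
    g=p["image"].astype(float).mean(2)
    W=O+xs*mk[0]+ys*mk[1]; c=proj(p,[*W,26]); return c
E
python3 - <<'E'
from h import *
im=cv2.imread('pics/w1.png'); p=snapshot("wrist")
print(np.abs(p["image"][:,:,::-1].astype(int)-im)[:230].max())
g=p["image"].mean(2).astype(int)
for r in range(206,216): print(r,g[r,296:320])
for r in range(207,231,3): print(r,g[r,322:358])
# own rays
P=atz(p,(307,213),33); M=atz(p,(339.5,219),26); print(P,M)
for a in (7.2,7.8,8.4):
    y=np.radians(a); print(a,(P-M)[:2]@[-np.sin(y),np.cos(y)])
# plate front edge direction, z of plate ~6
m=trace(p,"cup_holder")[0]["pixels"].astype(np.uint8)
r=cv2.minAreaRect(cv2.findNonZero(m)); print(r)
A=[atz(p,u,4)[:2] for u in((160,223),(415,222))]; d=A[0]-A[1]; print("yaw edge",np.degrees(np.arctan2(-d[0],d[1])))
for q in("adjuster_wheel",):
    m=trace(p,q)[0]["pixels"]; v,u=np.nonzero(m); print(q,u.min(),u.max(),v.min(),v.max())
E
```

```text
212
206 [124 123 123 122 124 123 122 123 121  71 255 255 255 199 117 122 123 123
 123 123 123 125 121 126]
207 [124 123 124 125 124 124 126 123 124  66 255 255 255 175 117 122 125 125
 126 123 122 126 126 124]
208 [126 127 127 126 126 128 126 126 126  63 255 255 255 124 121 128 128 127
 130 128 128 129 127 126]
209 [124 129 128 127 128 125 128 127 123 120 255 255 255 119 119 128 130 128
 129 128 129 129 127 127]
210 [126 126 125 126 126 123 125 124 119 123 255 255 255 113 119 125 126 123
 125 125 126 125 124 123]
211 [124 123 125 122 123 123 123 123 116 125 255 255 255 111 115 122 122 123
 124 122 122 122 122 122]
212 [125 124 124 123 125 124 126 122 116 133 255 255 255 110 118 125 125 122
 125 125 126 122 125 126]
213 [126 124 123 126 125 126 123 123 118 136 255 255 255 106 119 124 123 124
 126 123 124 123 124 126]
214 [128 128 128 128 127 128 128 128 122 123 255 255 255 107 124 129 128 125
 127 127 129 128 127 129]
215 [126 125 126 124 127 124 127 124 120 131 255 255 255  90 124 126 126 127
 128 127 129 127 128 126]
207 [125 125 128 130 130 128 131  68  69  68 137 134 133 132 133 1
[... 687 characters left out ...]
]
222 [119 137  97 255 255 255 255 255 255 255 255 255 255 255 255 115 113 162
 255 255 255 255 255 255 255 255 255 255 255 114 124 139  66  72  73  74]
225 [193 159  99 255 255 255 255 255 255 255 255 255 255 255 138 116 114 167
 255 255 255 255 255 255 255 255 255 255 255 176 185 199 104 104 106 109]
228 [185 188 125 255 255 255 255 255 255 255 255 255 255 255 170 115 106 255
 255 255 255 255 255 255 255 255 255 255 192 177 190  95 103 104 104 104]
[445.05354677  45.61925286  33.        ] [440.53336171   6.54632509  26.        ]
7.2 38.198296655873214
7.8 38.09795930780048
8.4 37.99344408916467
((280.0, 160.5), (125.0, 320.0), 90.0)
yaw edge 8.072688440285221
adjuster_wheel 206 269 148 187
```

The gap is about 36.5 mm of jaw travel, or 73 mm at the rim, and the yaw is about 8°. I'll go above the wheel top on its +y side and feel down to contact.

```bash
python3 -m handwheel '[[-1,0.7,-1.85,0,0,0,0],[-1,0.7,-1.85,0,0,0,0],[-1,0.7,-1.85,0,0,0,0],[-1,0,0,2.6,0,0,0],[-1,0,0,2.6,0,0,0],[-1,0,0,2.6,0,0,0],[-1,0,0,2.6,0,0,0],[-1,0,0,2.3,0,0,0],[-1,0,0,0,0,0,0]]'
python3 -m handwheel '[[-1,0,0,0.4,0,0,0],[-1,0,0,0.3,0,0,0],[-1,0,0,0,0,0,0]]'
python3 -m handwheel '[[-1,0,0,0.15,0,0,0],[-1,0,0,0,0,0,0]]'
python3 -m handwheel '[[-1,0,0,0.15,0,0,0],[-1,0,0,0,0,0,0]]'
```

```text
time: 4.65
tool_pos: [489.6, 136.5, 115.9]
tcp_rot: [180.0, 0.5, 7.9]
ft_force: [-0.7, 0.2, -0.7]
finger_gap: -0.1
grip_force: 0.0
time: 4.9
tool_pos: [494.2, 137.3, 115.5]
tcp_rot: [-180.0, -0.1, 7.8]
ft_force: [1.0, 0.2, 0.7]
finger_gap: -0.0
grip_force: 0.0
time: 5.07
tool_pos: [494.1, 137.3, 114.0]
tcp_rot: [-180.0, -0.1, 7.8]
ft_force: [0.5, -0.2, 0.2]
finger_gap: -0.0
grip_force: 0.0
time: 5.23
tool_pos: [493.5, 137.2, 111.6]
tcp_rot: [-180.0, -0.0, 7.8]
ft_force: [0.5, 0.5, 0.4]
finger_gap: -0.0
grip_force: 0.0
```

```bash
python3 -m handwheel '[[-1,0,0,0.15,0,0,0],[-1,0,0,0,0,0,0],[-1,0,0,0,0,0,0]]'
python3 -m handwheel '[[-1,0,0,0.15,0,0,0],[-1,0,0,0,0,0,0],[-1,0,0,0,0,0,0]]'
```

```text
time: 5.48
tool_pos: [493.2, 137.2, 109.7]
tcp_rot: [-180.0, 0.0, 7.8]
ft_force: [0.5, 0.1, -0.8]
finger_gap: -0.2
grip_force: 0.0
time: 5.73
tool_pos: [493.2, 137.2, 108.2]
tcp_rot: [-180.0, 0.0, 7.8]
ft_force: [-0.8, 0.3, 0.0]
finger_gap: -0.3
grip_force: 0.0
```

```bash
python3 -m handwheel '[[-1,0,0,0.1,0,0,0],[-1,0,0,0,0,0,0],[-1,0,0,0,0,0,0]]'
```

```text
time: 5.98
tool_pos: [493.4, 137.2, 107.6]
tcp_rot: [180.0, -0.0, 7.8]
ft_force: [-1.6, -0.0, 4.0]
finger_gap: 0.1
grip_force: 1.7
```

```bash
python3 -m handwheel '[[-1,0,0,0.1,0,0,0],[-1,0,0,0,0,0,0],[-1,0,0.2,0,0,0,0],[-1,0,0.3,0,0,0,0],[-1,0,0.3,0,0,0,0],[-1,0,0.3,0,0,0,0],[-1,0,0.3,0,0,0,0]]'
python3 -m handwheel '[[-1,0,0.3,0,0,0,0],[-1,0,0.3,0,0,0,0],[-1,0,0.3,0,0,0,0],[-1,0,0,0,0,0,0],[-1,0,0,0,0,0,0]]'
cat > gap.py <<'E'
import sys
from h import *
yaw=np.radians(7.9); xs=np.array([np.cos(yaw),np.sin(yaw),0]); ys=np.array([-np.sin(yaw),np.cos(yaw),0])
s=sense(); print({k:np.round(s[k],1).tolist() for k in("time","tool_pos","ft_force")})
p=snapshot("wrist"); save(p,sys.argv[1]+'.png')
M0=np.array([440.7,8.2,26]); 
# rectify z=26 plane patch (mark) and z=33 plane patch (pointer), 0.25 mm/px, cols = stand y, rows = stand x
def rect(c,z,hy,hx):
    Y,X=np.meshgrid(np.arange(-hy,hy,.25),np.arange(-hx,hx,.25))
    W=c+X[...,None]*xs+Y[...,None]*ys; W[...,2]=z
    uv=np.array([proj(p,w) for w in W.reshape(-1,3)],np.float32).reshape(*W.shape[:2],2)
    return cv2.remap(p["image"].mean(2).astype(np.float32),uv[...,0],uv[...,1],cv2.INTER_LINEAR)
a=rect(M0,26,22,12); b=rect(M0+xs*4,33,60,14)
def name(q): return [(np.round(o["location"],1).tolist(),round(o["conf"],2)) for o in place_of(p,q)[:1]]
P,M=name("pointer"),name("mark"); print(P,M)
if P and M: print("net gap",(np.array(P[0][0])-M[0][0])@ys)
cv2.imwrite('pics/%s_m.png'%sys.argv[1],np.vstack([cv2.copyMakeBorder(cv2.resize(a,None,fx=2,fy=2),0,0,304,304,cv2.BORDER_CONSTANT),cv2.resize(b,None,fx=2,fy=2)]))
E
python3 gap.py g1
```

```text
time: 6.57
tool_pos: [495.2, 123.4, 106.6]
tcp_rot: [-180.0, -0.0, 7.8]
ft_force: [-3.0, 1.0, 5.3]
finger_gap: 0.0
grip_force: 2.9
time: 6.98
tool_pos: [496.6, 114.0, 106.5]
tcp_rot: [180.0, -0.0, 7.8]
ft_force: [-2.2, -1.4, 5.8]
finger_gap: 0.0
grip_force: 2.8
{'time': 7.0, 'tool_pos': [496.6, 114.0, 106.5], 'ft_force': [-2.2, -1.4, 5.8]}
[([444.6, 33.4, 28.8], 0.63)] [([437.2, 9.2, 28.6], 0.63)]
net gap 22.95323936969218[ WARN:0@1.250] global loadsave.cpp:1063 imwrite_ Unsupported depth image for selected encoder is fallbacked to CV_8U.
```

View pics/g1.png

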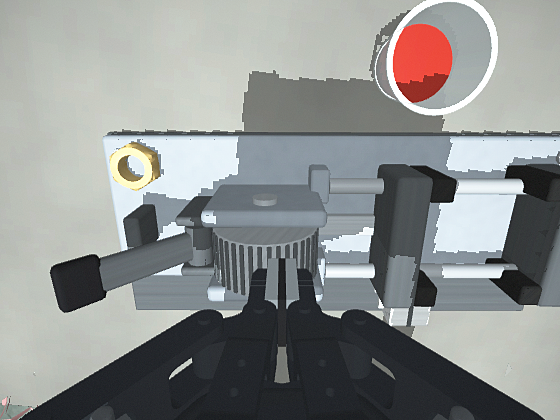

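The wheel drives the jaw: the pointer is now near (395,312), beside the block at (408,317). I'll finish this stroke, lift, go back and stroke again.

```bash
python3 -m handwheel '[[-1,0,0.3,0,0,0,0],[-1,0,0.3,0,0,0,0],[-1,0,0,0,0,0,0],[-1,0,0,0,0,0,0],[-1,0,0,-1,0,0,0],[-1,0,0,0,0,0,0],[-1,0,0,0,0,0,0],[-1,0,-1,0,0,0,0],[-1,0,-1,0,0,0,0],[-1,0,-1,0,0,0,0],[-1,0,0,0,0,0,0],[-1,0,0,0,0,0,0]]'
python3 -m handwheel '[[-1,0,0,0.5,0,0,0],[-1,0,0,0.3,0,0,0],[-1,0,0,0.2,0,0,0],[-1,0,0,0,0,0,0],[-1,0,0,0,0,0,0],[-1,0,0,0,0,0,0]]'
python3 -m handwheel '[[-1,0,0.2,0,0,0,0],[-1,0,0.3,0,0,0,0],[-1,0,0.3,0,0,0,0],[-1,0,0.3,0,0,0,0],[-1,0,0.3,0,0,0,0],[-1,0,0.3,0,0,0,0],[-1,0,0.3,0,0,0,0],[-1,0,0.3,0,0,0,0],[-1,0,0.3,0,0,0,0],[-1,0,0.3,0,0,0,0],[-1,0,0,0,0,0,0],[-1,0,0,0,0,0,0]]'
```

```text
time: 8.13
tool_pos: [492.8, 139.2, 116.1]
tcp_rot: [180.0, 0.0, 8.0]
ft_force: [0.1, -0.4, 0.1]
finger_gap: 0.1
grip_force: 0.0
time: 8.63
tool_pos: [493.2, 138.1, 106.6]
tcp_rot: [-180.0, -0.0, 7.8]
ft_force: [-1.5, 0.4, 4.2]
finger_gap: -0.4
grip_force: 2.2
time: 9.63
tool_pos: [497.2, 108.7, 106.4]
tcp_rot: [179.9, 0.0, 7.8]
ft_force: [-1.3, -3.5, 3.3]
finger_gap: -0.1
grip_force: 2.6
```

```bash
python3 -m handwheel '[[-1,0,0,-1,0,0,0],[-1,0,0,-2.1,0,0,0],[-1,0,0,-2.1,0,0,0],[-1,-0.8,1.5,-2.1,0,0,0],[-1,-0.8,1.5,-2.1,0,0,0],[-1,-0.8,1.6,0,0,0,0],[-1,0,0,0,0,0,0],[-1,0,0,0,0,0,0],[-1,0,0,0,0,0,0]]'
python3 gap.py g2 2>/dev/null; python3 -c "
import cv2;i=cv2.imread('pics/g2.png');cv2.imwrite('pics/g2c.png',cv2.resize(i[150:290,220:420],None,fx=4,fy=4,interpolation=cv2.INTER_NEAREST))"
```

```text
time: 10.38
tool_pos: [479.3, 61.1, 199.9]
tcp_rot: [-180.0, 0.0, 7.8]
ft_force: [0.5, 1.1, -0.2]
finger_gap: 0.1
grip_force: 0.0
{'time': 10.4, 'tool_pos': [479.3, 61.1, 199.9], 'ft_force': [0.5, 1.1, -0.2]}
[([446.5, 16.0, 31.9], 0.6)] [([438.8, 9.3, 29.6], 0.65)]
net gap 5.578090399210641
```

View pics/g2c.png

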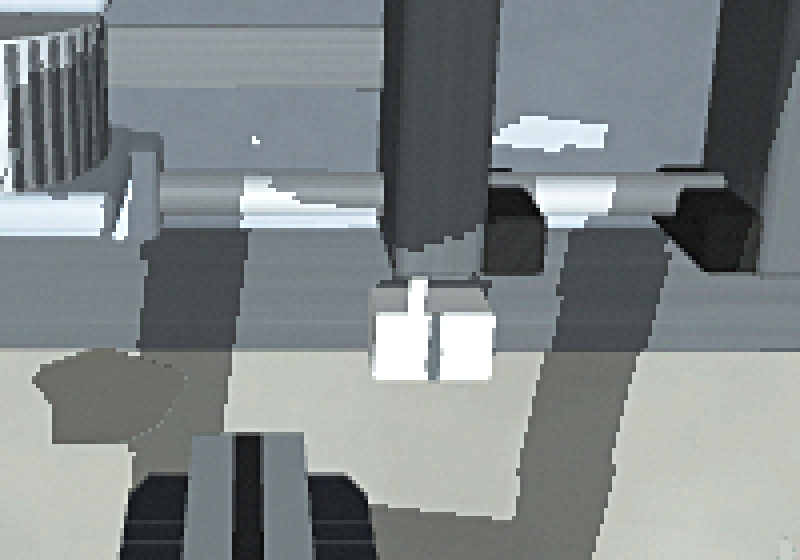

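The crop shows the pointer just to the left (+y) of the mark, at about (324,224) against (328.5,236). I'll measure both by sub-pixel rays.

```bash
cat > fine.py <<'E'
# fine.py img  r0 r1 c0 c1 (pointer box)  r0 r1 c0 c1 (mark box): offset along stand y by own rays
import sys
from h import *
yaw=np.radians(7.9); ys=np.array([-np.sin(yaw),np.cos(yaw),0])
p=snapshot("wrist"); save(p,sys.argv[1]+'.png'); g=p["image"].astype(float).mean(2)
a=list(map(int,sys.argv[2:])); B=[a[:4],a[4:]]
def cen(b,z,bright):
    out=[]
    for r in range(b[0],b[1]):
        v=g[r,b[2]:b[3]]; v=v if bright else 255-v
        w=np.clip(v-np.percentile(v,40)-10,0,90); u=(w@np.arange(b[2],b[3]))/w.sum()
        out.append((r,round(u,2),round(atz(p,(u,r),z)@ys,2)))
    return out
for b,z,br in((B[0],33,1),(B[1],26,0)):
    o=cen(b,z,br); print(o); print("median y",np.median([x[2] for x in o]))
for r in range(B[0][0]-2,B[0][1]+2,2): print(r,g[r,B[0][2]:B[0][3]].astype(int))
print(sense()["time"])
E
python3 fine.py g3 220 226 317 334 232 244 320 337
```

```text
[(220, np.float64(324.17), np.float64(-46.19)), (221, np.float64(324.24), np.float64(-46.31)), (222, np.float64(324.5), np.float64(-46.6)), (223, np.float64(324.5), np.float64(-46.64)), (224, np.float64(324.5), np.float64(-46.69)), (225, np.float64(324.33), np.float64(-46.57))]
median y -46.585
[(232, np.float64(328.5), np.float64(-52.05)), (233, np.float64(328.12), np.float64(-51.72)), (234, np.float64(328.07), np.float64(-51.72)), (235, np.float64(328.0), np.float64(-51.69)), (236, np.float64(328.0), np.float64(-51.74)), (237, np.float64(328.27), np.float64(-52.07)), (238, np.float64(328.39), np.float64(-52.24)), (239, np.float64(328.4), np.float64(-52.3)), (240, np.float64(327.93), np.float64(-51.87)), (241, np.float64(327.78), np.float64(-51.77)), (242, np.float64(327.76), np.float64(-51.8)), (243, np.float64(328.0), np.float64(-52.09))]
median y -51.834999999999994
218 [131 132  97 115 125 126 118 117 114 114 118 120 122 120 119 116 118]
220 [ 70  74  65  66  62 136 255 255 255 255  65  67  73  74  72  71  72]
222 [160 160 161 160 153 160 255 255 255 255 145 154 158 159 159 159 160]
224 [153 153 153 151 147 145 255 255 255 255 142 150 150 153 153 152 153]
226 [149 149 148 147 136 213 255 255 255 222 142 149 150 151 149 151 149]
10.5833
```

```bash
python3 -m handwheel '[[-1,0.8,-2.1,0,0,0,0],[-1,0.8,-2.1,0,0,0,0],[-1,0.8,-2.1,0,0,0,0],[-1,0,0,2.1,0,0,0],[-1,0,0,2.1,0,0,0],[-1,0,0,2.1,0,0,0],[-1,0,0,2.0,0,0,0],[-1,0,0,0,0,0,0],[-1,0,0,0,0,0,0],[-1,0,0,0,0,0,0]]'
python3 -m handwheel '[[-1,0,0,0.5,0,0,0],[-1,0,0,0.3,0,0,0],[-1,0,0,0.2,0,0,0],[-1,0,0,0,0,0,0],[-1,0,0,0,0,0,0],[-1,0,0,0,0,0,0]]'
```

```text
time: 11.42
tool_pos: [495.3, 126.6, 118.3]
tcp_rot: [-180.0, -0.0, 7.9]
ft_force: [0.1, 0.9, 0.4]
finger_gap: -0.0
grip_force: 0.0
time: 11.92
tool_pos: [495.5, 126.4, 108.1]
tcp_rot: [-180.0, -0.1, 7.8]
ft_force: [1.1, -1.0, 4.2]
finger_gap: 0.2
grip_force: 2.1
```

```bash
python3 -m handwheel '[[-1,0,0,0.1,0,0,0],[-1,0,0,0,0,0,0],[-1,0,0.2,0,0,0,0],[-1,0,0.2,0,0,0,0],[-1,0,0.2,0,0,0,0],[-1,0,0.2,0,0,0,0],[-1,0,0.2,0,0,0,0],[-1,0,0,0,0,0,0],[-1,0,0,0,0,0,0],[-1,0,0,0,0,0,0]]'
python3 -m handwheel '[[-1,0,0,-1,0,0,0],[-1,0,0,-2.1,0,0,0],[-1,0,0,-2.1,0,0,0],[-1,-0.8,1.8,-2.1,0,0,0],[-1,-0.8,1.8,-2.1,0,0,0],[-1,-0.8,1.8,0,0,0,0],[-1,0,0,0,0,0,0],[-1,0,0,0,0,0,0],[-1,0,0,0,0,0,0]]'
python3 fine.py g4 220 226 317 340 232 244 318 337;python3 -c "
import cv2;i=cv2.imread('pics/g4.png');cv2.imwrite('pics/g4c.png',cv2.resize(i[200:260,290:370],None,fx=8,fy=8,interpolation=cv2.INTER_NEAREST))"
```

```text
time: 12.75
tool_pos: [496.8, 116.4, 107.0]
tcp_rot: [180.0, -0.1, 7.8]
ft_force: [1.2, -0.5, 4.7]
finger_gap: 0.1
grip_force: 2.6
time: 13.5
tool_pos: [479.2, 59.9, 199.8]
tcp_rot: [-180.0, 0.1, 7.8]
ft_force: [-0.0, 0.5, -0.8]
finger_gap: 0.1
grip_force: 0.0
[(220, np.float64(328.1), np.float64(-51.32)), (221, np.float64(328.2), np.float64(-51.46)), (222, np.float64(328.37), np.float64(-51.67)), (223, np.float64(328.07), np.float64(-51.42)), (224, np.float64(327.84), np.float64(-51.25)), (225, np.float64(327.5), np.float64(-50.97))]
median y -51.370000000000005
[(232, np.float64(327.0), np.float64(-51.85)), (233, np.float64(327.0), np.float64(-51.9)), (234, np.float64(327.0), np.float64(-51.95)), (235, np.float64(327.0), np.float64(-51.99)), (236, np.float64(327.1), np.float64(-52.14)), (237, np.float64(327.29), np.float64(-52.38)), (238, np.float64(326.64), np.float64(-51.77)), (239, np.float64(326.5), np.float64(-51.68)), (240, np.float64(326.64), np.float64(-51.86)), (241, np.float64(326.65), np.float64(-51.93)), (242, np.float64(326.65), np.float64(-51.97)), (243, np.float64(326.86), np.float64(-52.23))]
median y -51.94
218 [133 137 137 135 136 140  99 105 113 115 101  95  97 103 111 119 122 121
 116 115 117 117 119]
220 [ 64  66  66  68  68  68  67  66  55 146 255 255 255 255  62  62  66  67
  69  68  69  67  71]
222 [158 160 160 159 159 160 158 157 149 183 255 255 255 248 143 156 158 160
 160 159 159 163 113]
224 [153 153 153 153 153 154 153 152 139 250 255 255 255 216 145 151 153 154
 152 154 154 153 157]
226 [147 148 149 148 148 148 146 144 122 255 255 255 255 133 142 146 146 147
 144 147 146 145 148]
13.55
```

View pics/g4c.png

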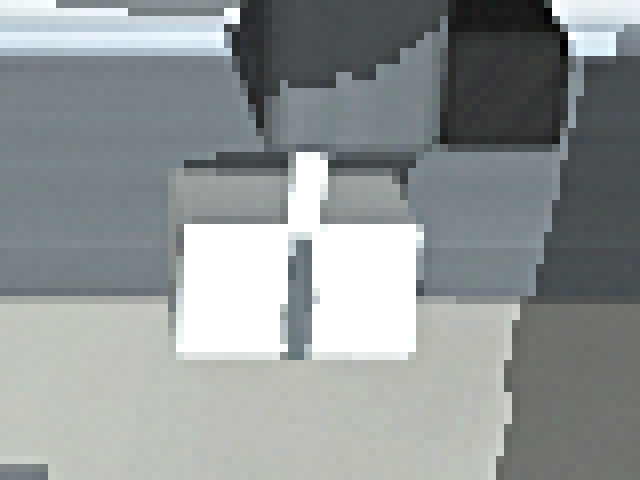

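The pointer at (328,222) is now almost in line with the mark at (327,238), and the rays give about 0.55 mm left. I'll make one small corrective stroke of about 1.2 mm at the rim.

```bash
python3 -m handwheel '[[-1,0.8,-2.1,0,0,0,0],[-1,0.8,-2.1,0,0,0,0],[-1,0.8,-1.8,0,0,0,0],[-1,0,0,2.1,0,0,0],[-1,0,0,2.1,0,0,0],[-1,0,0,2.1,0,0,0],[-1,0,0,2.0,0,0,0],[-1,0,0,0,0,0,0],[-1,0,0,0,0,0,0],[-1,0,0,0,0,0,0],[-1,0,0,0,0,0,0],[-1,0,0,0,0,0,0]]'
python3 -m handwheel '[[-1,0,0,0.5,0,0,0],[-1,0,0,0.3,0,0,0],[-1,0,0,0.3,0,0,0],[-1,0,0,0,0,0,0],[-1,0,0,0,0,0,0],[-1,0,0,0,0,0,0],[-1,0,0.06,0,0,0,0],[-1,0,0.06,0,0,0,0],[-1,0,0,0,0,0,0],[-1,0,0,0,0,0,0],[-1,0,0,0,0,0,0]]'
python3 -m handwheel '[[-1,0,0,-1,0,0,0],[-1,0,0,-2.1,0,0,0],[-1,0,0,-2.1,0,0,0],[-1,-0.8,2,-2.1,0,0,0],[-1,-0.8,2,-2.1,0,0,0],[-1,-0.8,2,0,0,0,0],[-1,0,0,0,0,0,0],[-1,0,0,0,0,0,0],[-1,0,0,0,0,0,0],[-1,0,0,0,0,0,0]]'
python3 fine.py g5 220 226 312 335 232 244 312 334|grep -v '^2';python3 look.py w5 | grep -v cam
```

```text
time: 14.55
tool_pos: [496.4, 122.6, 118.9]
tcp_rot: [-180.0, -0.1, 7.8]
ft_force: [0.4, 0.2, 0.6]
finger_gap: -0.1
grip_force: 0.0
time: 15.47
tool_pos: [495.9, 121.3, 107.0]
tcp_rot: [-180.0, -0.1, 7.8]
ft_force: [-1.1, 1.8, 5.9]
finger_gap: 0.1
grip_force: 2.7
time: 16.3
tool_pos: [479.6, 59.0, 199.8]
tcp_rot: [-180.0, 0.1, 7.9]
ft_force: [0.1, 0.1, -0.8]
finger_gap: 0.3
grip_force: 0.0
[(220, np.float64(325.56), np.float64(-49.84)), (221, np.float64(327.5), np.float64(-51.76)), (222, np.float64(327.5), np.float64(-51.8)), (223, np.float64(327.5), np.float64(-51.85)), (224, np.float64(327.5), np.float64(-51.9)), (225, np.float64(327.5), np.float64(-51.94))]
median y -51.825
[(232, np.float64(326.24), np.float64(-52.08)), (233, np.float64(326.0), np.float64(-51.88)), (234, np.float64(326.0), np.float64(-51.93)), (235, np.float64(326.0), np.float64(-51.98)), (236, np.float64(326.0), np.float64(-52.03)), (237, np.float64(326.12), np.float64(-52.19)), (238, np.float64(326.0), np.float64(-52.12)), (239, np.float64(325.62), np.float64(-51.78)), (240, np.float64(325.63), np.float64(-51.84)), (241, np.float64(325.65), np.float64(-51.91)), (242, np.float64(325.65), np.float64(-51.95)), (243, np.float64(325.85), np.float64(-52.2))]
median y -51.965
 115 122 126 125 123]
  86  65  70  69  69]
 149 153 159 159 160]
 145 149 152 151 152]
 143 143 149 147 149]
16.35
{'time': 16.35, 'tool_pos': [479.55, 59.11, 199.69], 'tcp_rot': [-179.98, 0.07, 7.88], 'ft_force': [0.83, 0.32, 0.13], 'finger_gap': -0.15}
cup_holder [([501.8, 71.6, 3.6], 0.8, [272.0, 160.0])]
pointer [([446.4, 12.4, 32.9], 0.95, [324.0, 229.0])]
mark [([440.6, 10.5, 28.4], 0.87, [325.0, 233.0])]
wheel_top [([493.7, 123.2, 93.4], 0.57, [198.0, 183.0])]
lever_pad [([485.5, 202.2, 104.5], 0.68, [81.0, 184.0]), ([498.9, 116.0, 62.0], 0.66, [217.0, 169.0])]
nut [([522.9, 215.1, 19.6], 0.81, [119.0, 119.0])]
```

Pointer and mark now agree to about 0.15 mm, and the wheel is released. Next is the lever: over its end, then straight down.

```bash
python3 -m handwheel '[[-1,0.49,-2.9,0,0,0,0],[-1,0.49,-2.9,0,0,0,0],[-1,0.49,-2.9,0,0,0,0],[-1,0.49,-2.9,0,0,0,0],[-1,0.49,-2.9,0,0,0,0],[-1,0,0,0,0,0,0],[-1,0,0,2,0,0,0],[-1,0,0,2,0,0,0],[-1,0,0,2,0,0,0],[-1,0,0,0,0,0,0],[-1,0,0,0,0,0,0]]'
python3 -m handwheel '[[-1,0,0,0.5,0,0,0],[-1,0,0,0.5,0,0,0],[-1,0,0,0.5,0,0,0],[-1,0,0,0.5,0,0,0],[-1,0,0,0,0,0,0]]'
python3 -m handwheel '[[-1,0,-0.1,0.4,0,0,0],[-1,0,-0.2,0.4,0,0,0],[-1,0,-0.2,0.4,0,0,0],[-1,0,-0.2,0.4,0,0,0],[-1,0,-0.1,0.4,0,0,0],[-1,0,-0.1,0.4,0,0,0],[-1,0,0,0,0,0,0],[-1,0,0,0,0,0,0]]'
```

```text
time: 17.62
tool_pos: [483.4, 204.9, 139.3]
tcp_rot: [180.0, 0.2, 7.8]
ft_force: [-0.5, -0.0, 0.2]
finger_gap: -0.3
grip_force: 0.0
time: 18.03
tool_pos: [484.0, 205.2, 119.5]
tcp_rot: [180.0, 0.0, 7.8]
ft_force: [1.1, 0.2, 0.3]
finger_gap: -0.0
grip_force: 0.1
time: 18.7
tool_pos: [482.7, 214.2, 95.7]
tcp_rot: [180.0, 0.1, 7.9]
ft_force: [-0.0, -1.7, -0.3]
finger_gap: 0.2
grip_force: 0.0
```

```bash
python3 look.py w6|head -1
```

```text
{'time': 18.7, 'tool_pos': [482.74, 214.25, 95.74], 'tcp_rot': [179.98, 0.06, 7.85], 'ft_force': [-0.04, -1.7, -0.26], 'finger_gap': 0.22}
```

View pics/w6.png

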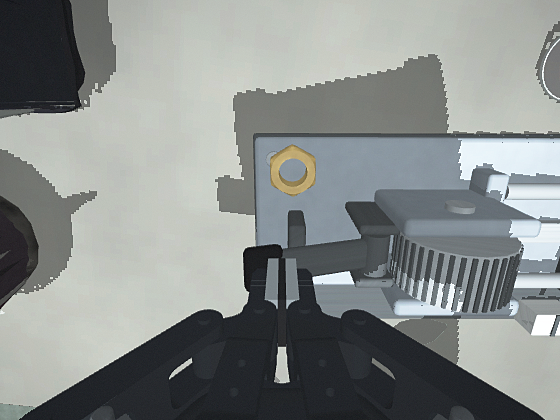

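The fingertip at (282,260) sits on the lever's black end at (263,265), and the lever has already come down partly. The nut at (293,170) is clear. I'll keep pressing.

```bash
python3 -m handwheel '[[-1,0,0,0.4,0,0,0],[-1,0,0,0.4,0,0,0],[-1,0,0,0.4,0,0,0],[-1,0,0,0.3,0,0,0],[-1,0,0,0.2,0,0,0],[-1,0,0,0,0,0,0],[-1,0,0,0,0,0,0]]'
python3 -m handwheel '[[-1,0,0,0.1,0,0,0],[-1,0,0,0.1,0,0,0],[-1,0,0,0,0,0,0],[-1,0,0,0,0,0,0]]'
python3 -m handwheel '[[-1,0,0,0.1,0,0,0],[-1,0,0,0.1,0,0,0],[-1,0,0,0,0,0,0],[-1,0,0,0,0,0,0]]'
```

```text
time: 19.63
tool_pos: [482.9, 214.2, 78.9]
tcp_rot: [180.0, 0.0, 7.8]
ft_force: [-0.4, 0.4, 0.4]
finger_gap: 0.0
grip_force: 0.0
time: 19.97
tool_pos: [483.1, 214.3, 77.3]
tcp_rot: [180.0, 0.0, 7.8]
ft_force: [-0.5, 0.0, 0.1]
finger_gap: 0.4
grip_force: 0.0
time: 20.3
tool_pos: [483.3, 214.4, 75.6]
tcp_rot: [-180.0, -0.0, 7.8]
ft_force: [-1.8, -0.6, 5.2]
finger_gap: -0.1
grip_force: 2.3
```

```bash
python3 -m handwheel '[[-1,0,0,0.1,0,0,0],[-1,0,0,0.1,0,0,0],[-1,0,0,0,0,0,0],[-1,0,0,0,0,0,0]]'
python3 -m handwheel '[[-1,0,0,-1,0,0,0],[-1,0,0,-2,0,0,0],[-1,0,0,-2.5,0,0,0],[-1,0,0,-2.5,0,0,0],[-1,0,0,-2.5,0,0,0],[-1,-0.5,2.6,-2,0,0,0],[-1,-0.5,2.6,0,0,0,0],[-1,-0.5,2.6,0,0,0,0],[-1,-0.5,2.6,0,0,0,0],[-1,0,2.6,0,0,0,0],[-1,0,2.6,0,0,0,0],[-1,0,0,0,0,0,0]]'
python3 -m handwheel '[[-1,0,0,0,0,0,0],[-1,0,0,0,0,0,0],[-1,0,0,0,0,0,0]]'
python3 - <<'E'
from h import *
s=sense(); print({k:np.round(s[k],1).tolist() for k in("time","tool_pos","ft_force")})
p=snapshot("wrist"); save(p,'w7.png')
for q in "pointer mark lever_pad nut cup".split():
    print(q,[(np.round(o["location"],1).tolist(),round(o["conf"],2),np.round(proj(p,o["location"])).tolist()) for o in place_of(p,q)[:1]])
E
```

```text
time: 20.63
tool_pos: [483.3, 214.4, 73.7]
tcp_rot: [-180.0, -0.0, 7.8]
ft_force: [-2.1, 0.5, 6.3]
finger_gap: -0.2
grip_force: 3.2
time: 21.63
tool_pos: [485.0, 53.3, 198.8]
tcp_rot: [179.9, -0.0, 7.7]
ft_force: [0.4, -0.1, 0.4]
finger_gap: -0.3
grip_force: 0.0
time: 21.88
tool_pos: [484.5, 57.9, 198.4]
tcp_rot: [-180.0, -0.0, 7.9]
ft_force: [0.7, 0.6, 0.3]
finger_gap: -0.0
grip_force: 0.0
{'time': 21.9, 'tool_pos': [484.5, 57.9, 198.4], 'ft_force': [0.7, 0.6, 0.3]}
pointer [([447.0, 9.7, 31.9], 0.84, [325.0, 234.0])]
mark [([438.4, 8.2, 26.9], 0.78, [324.0, 240.0])]
lever_pad [([483.3, 219.9, 61.7], 0.9, [88.0, 176.0])]
nut [([524.8, 218.9, 17.6], 0.87, [114.0, 122.0])]
cup [([609.7, 46.1, 3.4], 0.63, [314.0, 51.0])]
```

View pics/w7.png

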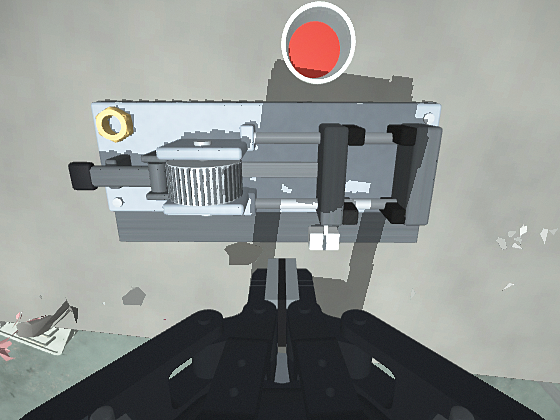

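The final view shows the lever flat, with its pad at z ≈ 61. The pointer at (325,230) is in line with the mark at (324,240), the nut and cup have not moved, and the robot is clear. I'll hand in.

```bash
python3 fine.py g8 225 231 314 336 237 248 312 334|grep median; python3 -c "
from bench import hand_in; print(hand_in())"
```

```text
median y -52.075
median y -52.06
the job is handed in; nothing more can be done
None
```

The job is handed in: in the last measurement the pointer was within about 0.1 mm of the mark, the lock lever was pressed flat, the nut and cup beside the stand had not moved, and the robot was clear at about 22 s.

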